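Expose with the blue lamp

ROBOT

A 6-joint arm with a two-finger parallel gripper is mounted at the origin on a cart in front of the work surface, level with it; the furniture and walls round the work are solid. World frame = base frame: x ahead of the robot, y to its left, z up, the work surface at z = 0. Lengths are in m, angles in rad, forces in N, time in s.
With the tool pointing down it reaches from about 0.375 to 0.925 m from the base axis. Payload 5.7 kg.
Tool frame: the origin (TCP) lies midway between the tips of the shut fingers; the grasp point (between the pads) lies 19 mm behind it; z points along the fingers, y is the line along which they close (so a half turn about z gives the same grasp; the last joint's range is limited). The gripper opens to 85 mm and grips with 20 to 120 N. Pads are 22 mm wide; open, the fingers measure 114 mm over their backs; the gripper's body (76 mm by 85 mm) begins 54 mm behind the grasp point. The pads swing forward as they close: fully open they stand 13 mm farther back than shut.
Start: joints at [1.008, 0.359, 1.51, -0, 1.272, -0.115], TCP at [0.26, 0.541, 0.231] pointing down, gripper open.
Joint ranges: [-2.97, 2.97], [-1.01, 2.36], [0.21, 2.38], [-0.96, 4.11], [0.2, 2.71], [-2.98, 2.98]. Speed limits (rad/s): [2.39, 2.39, 3.14, 3.14, 3.14, 3.14].

INTERFACE

Orientations are given as a rotation vector (axis times angle).
In Python, from bench import env gives the robot as it stands.
- The arm moves only by the tool servo_tool, never from a script. Its argument "increments" is a list of rows, each a list of 5 numbers: the shift along the world's x, y, z in m, then the turn about the world's z in degrees, then the closure, from 0 (fully open) to 1 (shut). In form: [[dx, dy, dz, roll, hand], ...]. A call has exactly 10 rows; each row is the pose to reach, as a shift and turn from the pose commanded when the call began; what a row does not reach only later rows make up. A row lasts 1/10 s, in which the tool goes at most 50 mm and 8.59 degrees, less where a joint would pass 70% of its speed; a pose out of reach is approached as far as the arm can. A call with a gripper value outside its range is refused whole. The fingers move at their own pace and stop on an object; "newtons" is the grip in N (left out, the last holds). Time passes only in rows, so rows that repeat a pose let the fingers close, or fill a call up. It gives the time, the measured TCP pose, the force, the opening and the grip force at its end, in the units of the state.
- env.get_state(): the state, without advancing time (a new reading comes with each control period).
- env.grab_frame(name): name is "scene" or "top" or "wrist"; returns the picture (420x560x3 uint8, red, green, blue); there is no depth.
- env.camera_params(name): a dict with "vertical_fov" (degrees; the focal length in pixels is half the picture's height over the tangent of half this angle, whatever the lens; pixels are square), "cx", "cy" (the principal point, pixels), "k1" (the pictures are not rectified: a ray, as slopes to the right and down, at radius r is drawn at 1 + k1 r^2 times it, then the intrinsics apply), "eye" and "orientation" of the camera in the world; the wrist camera has in their place "mount" (4x4, takes a point from camera to tool coordinates, whose origin is the TCP and whose axes are the flange's). Camera axes: x right, y up, looking along -z (the intrinsics and any distortion apply to the point x, -y, -z); pixel columns grow to the right and rows downward; lengths in m; the calibration is good to about 2 mm. A picture is of the moment at which its call begins: read the wrist's pose just before it. camera_params takes no time and is no camera call.
- env.finish_job(): hands the job in; it is judged then, once.
The state is a dict: "time": time; "joint_pos": joint angles; "joint_vel": joint speeds; "effort": joint torques, N m; "ee_pos": TCP position; "tool_rot": TCP orientation; "ft_force": force on the tool from outside, world axes, zero at the start; "torque": the same for the moment, N m; "finger_gap": opening from 0.0 (shut) to 1.0 (fully open); "gripper_force": force on a finger pad.
Only numpy, scipy, OpenCV 4.12 (cv2) and the standard library are available. Lean on these libraries where they do the work, as an engineer would, in place of code of your own. Each camera call takes 0.05 s, during which the arm holds its last target. There are 200 camera calls.

TASK

Start an exposure at the microscope lamp controller: first switch it on by pressing down the half of the red rocker that has the white line, then press the blue key fully down (it stays down), then press the round white exposure button fully down and keep it down with the fingertips: the program finishes while still holding that button. Only press: leave the yellow and green keys up, and do not pick up or move any of the things standing around.

Things in the scene. Friction and masses are not known exactly. Their poses are not given: they have to be found in the camera images.
- controller: white lamp controller box fixed on the worktop, 150 (x) x 290 (y) x 50 mm high; origin at the centre of its underside, x to its rear (roughly away from the robot). On its top, 35 mm in front of its middle, five black plates (64 x 42 x 6 mm) stand in a row 52 mm apart, parallel to it: rocker, blue, yellow and green keys, white button, in an order that varies
- rocker_on_half (a point): point on the rear half of the red rocker, the half with the white line, 19 mm behind the pivot; moves with it. Rocker 26 mm wide (y), each half 28 mm long (x), its faces a shallow V. Off: this half slopes up to the rear by 0.32 rad, the point 72 mm above the worktop, rear edge 75 mm. On: this half is level, 66 mm above the worktop
- rocker (a joint): angle of the rocker in rad: 0 off (as at the start), 0.32 fully on (the half with the white line pressed down to level). It moves against friction (about 2 to 3 N on that half), has no spring and stays where it is left.
- blue_key_top (a point): centre of the top face of the blue selector key: a square blue push key, 28 x 28 mm, 14 mm proud of its black plate (70 mm above the worktop) when up. It is pressed straight down; the point moves with it.
- blue_key (a joint): depth of the blue key in m: 0 up (as at the start), 0.006 fully down. It moves against about 2.5 N of friction, has no return spring and stays where it is left.
- yellow_key_top (a point): centre of the top face of the yellow selector key: a square yellow push key, 28 x 28 mm, 14 mm proud of its black plate (70 mm above the worktop) when up. It is pressed straight down; the point moves with it.
- yellow_key (a joint): depth of the yellow key in m: 0 up (as at the start), 0.006 fully down. It moves against about 2.5 N of friction, has no return spring and stays where it is left.
- green_key_top (a point): centre of the top face of the green selector key: a square green push key, 28 x 28 mm, 14 mm proud of its black plate (70 mm above the worktop) when up. It is pressed straight down; the point moves with it.
- green_key (a joint): depth of the green key in m: 0 up (as at the start), 0.006 fully down. It moves against about 2.5 N of friction, has no return spring and stays where it is left.
- exposure_button_top (a point): centre of the top of the exposure button: round, white, 29 mm across, in a steel collar, 70 mm above the worktop when up (14 mm proud of its black plate, 11 mm above the collar). It is pressed straight down; the point moves with it.
- exposure_button (a joint): depth of the exposure button in m: 0 up, 0.006 fully down. A spring pushes it back up: about 2 N to start it, 6 N fully down.
- vial_3: loose bystander: small glass vial with a blue cap, 22 mm across, 47 mm tall, beside the left end of the controller; origin at the centre of its underside
- objective_can: loose bystander: white can with a black cap, 34 mm across, 59 mm tall, beside the right end of the controller; origin at the centre of its underside
- dust_cap: loose bystander: black round cap, 36 mm across, 13 mm tall, lying on the rear part of the controller's top; origin at the centre of its underside
- petri_dish_a: loose bystander: petri dish, 60 mm across, 14 mm tall, to the left; origin at the centre of its underside
- petri_dish_b: loose bystander: petri dish, 60 mm across, 14 mm tall, to the right; origin at the centre of its underside
- lens_spray: loose bystander: light blue spray bottle, 31 mm across, 104 mm tall, at the back left; origin at the centre of its underside
- eyepiece_10: loose bystander: black microscope eyepiece with a red ring, 37 mm across, 44 mm tall, behind the controller; origin at the centre of its underside

How it is judged:
By the outcome, as a careful person would: the job done as asked, in the order asked, and still so for the second after the job is handed in, while the arm keeps its last pose, push and grip.
It also fails if it takes over 40 s, if anything falls off the work surface, if the arm or the gripper's body presses on something with over 40 N, if the wrist force passes 120 N, or if a joint passes its speed limit or range.

## Working session

There is one attempt and no reset: what is moved stays moved. The work goes in short steps, Python scripts to look and compute and a tool call to move; the robot and the scene stay as the last step left them, time stands still between calls to the robot, and variables do not carry over. Pictures are saved under pics/ and viewed, at most 10 in all, crops included, and the job is handed in when it is done.

Besides the shell and the picture viewer there is one more tool, called after ">>>" as a command line: name --pt "numbers of a row" for each row, then --argument value for the rest. servo_tool: Moves the arm, as the interface text tells. Its arguments: {"type":"object","properties":{"increments":{"type":"array","items":{"type":"array","items":{"type":"number"}}},"newtons":{"type":"number"}},"required":["increments"]}

```bash
mkdir -p pics
cat > h.py <<'E'
import numpy as np, cv2
from scipy.spatial.transform import Rotation as R
from bench import env
def cam(n, st=None):
    p=env.camera_params(n)
    f=210/np.tan(np.radians(p["vertical_fov"])/2)
    K=np.array([[f,0,p["cx"]],[0,f,p["cy"]],[0,0,1]])
    D=np.array([p["k1"],0,0,0,0])
    if "mount" in p:
        T=np.eye(4);T[:3,:3]=R.from_rotvec(st["tool_rot"]).as_matrix();T[:3,3]=st["ee_pos"]
        M=T@np.array(p["mount"]); return K,D,M[:3,3],M[:3,:3]
    o=np.array(p["eye"]);q=np.array(p["orientation"])
    Rm=q if q.shape==(3,3) else R.from_rotvec(q).as_matrix()
    return K,D,o,Rm
def ray(c,uv):
    K,D,o,Rm=c
    x=cv2.undistortPoints(np.array([[uv]],float),K,D)[0,0]
    return o,Rm@np.array([x[0],-x[1],-1])
def onz(c,uv,z):
    o,d=ray(c,uv); return o+d*(z-o[2])/d[2]
def grab(n,name):
    im=env.grab_frame(n); cv2.imwrite(f"pics/{name}.png",im[:,:,::-1]); return im
E
python3 - <<'E'
from h import *
for n in("scene","top"):
    grab(n,n+"0"); p=env.camera_params(n); print(n,p)
s=env.get_state();print(s)
E
cd pics; python3 -c "
import cv2,numpy as np
a=cv2.imread('scene0.png');b=cv2.imread('top0.png')
cv2.imwrite('st.png',cv2.resize(np.vstack([a,b]),(400,600)))"
```

```text
scene {'vertical_fov': 47.26360541531813, 'cx': 273.4093737126698, 'cy': 214.47659101829473, 'k1': -0.11105391282902939, 'eye': array([-0.24482907, -0.82373772,  1.36703487]), 'orientation': array([ 0.68488986, -0.2809342 , -0.69848532])}
top {'vertical_fov': 50.770253888342666, 'cx': 282.5198160792388, 'cy': 211.7101085232913, 'k1': 0.039649263532373774, 'eye': array([0.41438283, 0.00198555, 1.45700577]), 'orientation': array([ 0.04843615, -0.06178085, -1.57847339])}
{'time': 0.1, 'joint_pos': array([ 1.00787437e+00,  3.59476816e-01,  1.51135925e+00,  2.39571613e-05,
        1.27247696e+00, -1.15084017e-01]), 'joint_vel': array([-1.14717226e-03, -6.14295666e-05, -2.93993984e-03,  1.04171517e-04,
        1.01738137e-03, -2.15453321e-05]), 'effort': array([-1.51564738e-03, -5.28641653e+01, -2.79354912e+01, -3.24556186e-04,
        4.81494149e-03,  1.64356857e-05]), 'ee_pos': array([0.25946582, 0.54030441, 0.23049819]), 'tool_rot': array([-6.97477101e-01, -3.06257959e+00,  2.53612118e-03]), 'ft_force': array([-0.74186018,  0.34311691,  0.12903678]), 'torque': array([-0.00601728, -0.02772112, -0.02575159]), 'gripper_force': 0.0, 'finger_gap': 0.9994577971098131}
```

View pics/top0.png

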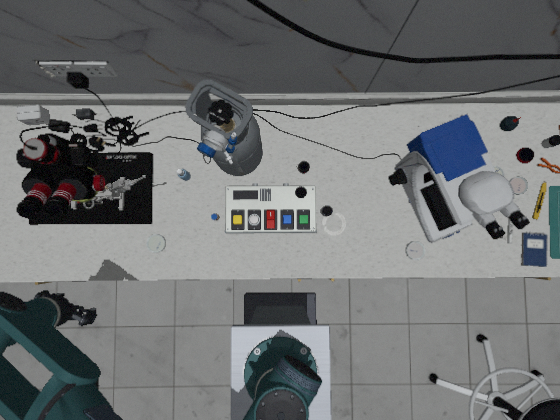

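View pics/scene0.png

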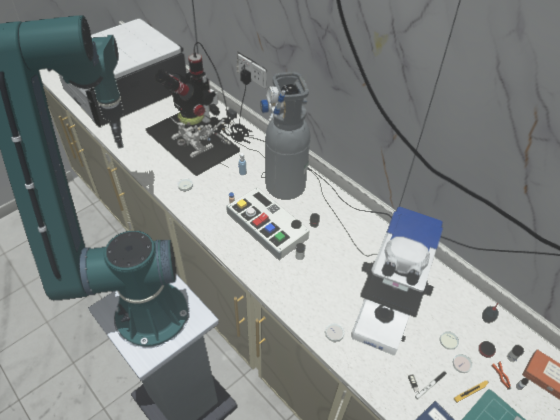

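Top view: from left (+y) to right, yellow (237,219), white button (254,219), red rocker (270,219), blue (288,219), green (304,219). The scene view shows the same row at about (243,203)–(281,237). A tall gas cylinder stands behind the controller. I'll triangulate the coloured keys next.

```bash
cat >> h.py <<'E'
RNG={"yellow":((18,120,90),(35,255,255)),"red":((0,150,90),(8,255,255)),"blue":((105,120,90),(125,255,255)),"green":((45,100,60),(85,255,255))}
def blobs(im,box,mina=15):
    x0,y0,x1,y1=box; hsv=cv2.cvtColor(im,cv2.COLOR_RGB2HSV); out={}
    for k,(a,b) in RNG.items():
        m=cv2.inRange(hsv,a,b); z=np.zeros_like(m); z[y0:y1,x0:x1]=m[y0:y1,x0:x1]
        n,l,s,c=cv2.connectedComponentsWithStats(z)
        if n>1:
            i=1+np.argmax(s[1:,4])
            if s[i,4]>=mina: out[k]=(c[i],s[i])
    return out
def tri(c1,u1,c2,u2):
    o1,d1=ray(c1,u1);o2,d2=ray(c2,u2)
    A=np.stack([d1,-d2],1);t=np.linalg.lstsq(A,o2-o1,rcond=None)[0]
    a,b=o1+t[0]*d1,o2+t[1]*d2; return (a+b)/2,np.linalg.norm(a-b)
E
python3 - <<'E'
from h import *
t=cv2.imread("pics/top0.png")[:,:,::-1].copy();s=cv2.imread("pics/scene0.png")[:,:,::-1].copy()
bt=blobs(t,(225,205,318,234));bs=blobs(s,(234,194,310,252));ct,cs=cam("top"),cam("scene")
P={}
for k in bt:
    print(k,bt[k][0],bt[k][1][4],onz(ct,bt[k][0],.07).round(4))
    if k in bs: print(bs[k][0],bs[k][1][4],onz(cs,bs[k][0],.07).round(4),tri(ct,bt[k][0],cs,bs[k][0]))
E
```

```text
yellow [236.96341463 219.06097561] 82 [0.4898 0.1328 0.07  ]
[241.43243243 202.81081081] 37 [0.492  0.1328 0.07  ] (array([0.49034068, 0.13207745, 0.07172418]), np.float64(0.0017048821496989525))
red [270.37878788 218.79545455] 132 [0.4897 0.0281 0.07  ]
blue [286.89873418 219.        ] 79 [ 0.4887 -0.0238  0.07  ]
[269.6097561 227.       ] 41 [ 0.492  -0.0225  0.07  ] (array([ 0.48917353, -0.02426272,  0.07374468]), np.float64(0.0018296509967098964))
green [303. 219.] 81 [ 0.4882 -0.0743  0.07  ]
[279.54285714 235.57142857] 35 [ 0.4919 -0.0743  0.07  ] (array([ 0.48919749, -0.07504728,  0.07274638]), np.float64(0.0028224213679114048))
```

>>> servo_tool --pt "0.02 -0.045 0.01 5 1" --pt "0.04 -0.09 0.02 10 1" --pt "0.06 -0.135 0.03 15 1" --pt "0.08 -0.18 0.04 20 1" --pt "0.1 -0.225 0.05 26 1" --pt "0.115 -0.27 0.06 26 1" --pt "0.13 -0.315 0.06 26 1" --pt "0.145 -0.36 0.06 26 1" --pt "0.16 -0.405 0.06 26 1" --pt "0.17 -0.42 0.06 26 1" --newtons 40

```text
time: 1.1
ee_pos: [0.4301, 0.1171, 0.2912]
tool_rot: [0.005, -3.141, 0.003]
ft_force: [0.1, 0.0, 0.8]
finger_gap: -0.001
gripper_force: 0.0
```

>>> servo_tool --pt "0.01 -0.03 0 0 1" --pt "0.02 -0.06 0 0 1" --pt "0.03 -0.09 0 0 1" --pt "0.03 -0.1 0 0 1" --pt "0.03 -0.1 0 0 1" --pt "0.03 -0.1 0 0 1" --pt "0.03 -0.1 0 0 1" --pt "0.03 -0.1 0 0 1" --pt "0.03 -0.1 0 0 1" --pt "0.03 -0.1 0 0 1"

```text
time: 2.1
ee_pos: [0.4597, 0.0213, 0.2913]
tool_rot: [-0.011, 3.141, -0.0]
ft_force: [0.9, 0.9, -0.5]
finger_gap: 0.0
gripper_force: 0.0
```

Run:
```python
from h import *
s=env.get_state();np.save("s1",[s["ee_pos"],s["tool_rot"]]);im=grab("wrist","w1")
print(s["ee_pos"],R.from_rotvec(s["tool_rot"]).as_matrix().round(3),s["ft_force"],s["time"],s["joint_pos"])
```

```text
[0.45970443 0.02131518 0.29132713] [[-1.    -0.007  0.   ]
 [-0.007  1.    -0.   ]
 [-0.    -0.    -1.   ]] [ 0.85296065  0.86206533 -0.50349779] 2.1 [-1.03895577e-01  9.78779222e-02  1.70936297e+00 -6.72921138e-05
  1.33423397e+00 -1.68154852e+00]
```

View pics/w1.png

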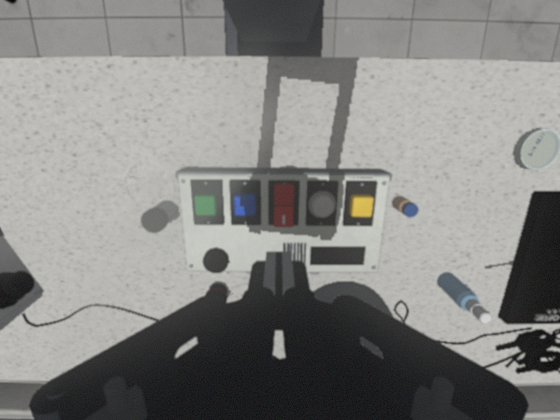

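Wrist view, with the image top facing the robot: green (205,205), blue (245,205), rocker (284,203) with its white line at the lower, rear half (284,218), white button (321,204), yellow (361,206). I'll combine this view with the top camera.

```bash
cat > m.py <<'E'
from h import *
def measure(im,c,dbg=True):
    hsv=cv2.cvtColor(im,cv2.COLOR_RGB2HSV); P={}
    for k,(a,b) in {"yellow":((18,100,60),(35,255,255)),"red":((0,120,40),(10,255,255)),"blue":((105,110,50),(128,255,255)),"green":((45,70,40),(90,255,255))}.items():
        m=cv2.inRange(hsv,a,b);m[:150]=0;m[250:]=0;m[:,:180]=0;m[:,390:]=0
        m=cv2.morphologyEx(m,cv2.MORPH_CLOSE,np.ones((7,7)))
        n,l,s,ce=cv2.connectedComponentsWithStats(m);i=1+np.argmax(s[1:,4])
        ctr=s[i,:2]+(s[i,2:4]-1)/2; P[k]=ctr; print(k,s[i],onz(c,ctr,.07).round(4))
    return P
if __name__=="__main__":
    e,r=np.load("s1.npy");c=cam("wrist",{"ee_pos":e,"tool_rot":r})
    im=cv2.imread("pics/w1.png")[:,:,::-1].copy()
    P=measure(im,c)
    t=cv2.imread("pics/top0.png")[:,:,::-1].copy();bt=blobs(t,(225,205,318,234));ct=cam("top")
    for k in P: print(k,tri(ct,bt[k][0],c,P[k]))
    m=cv2.inRange(cv2.cvtColor(im,cv2.COLOR_RGB2HSV),(0,0,70),(180,60,255));m[:185]=0;m[225:]=0;m[:,:308]=0;m[:,336:]=0
    n,l,s,ce=cv2.connectedComponentsWithStats(m);i=1+np.argmax(s[1:,4]);print("white",s[i],ce[i],onz(c,ce[i],.07))
    cv2.imwrite("pics/w1c.png",cv2.resize(im[160:285,170:400,::-1],None,fx=3.4,fy=3.4,interpolation=cv2.INTER_CUBIC))
E
python3 m.py
```

```text
yellow [350 195  24  23 506] [0.4908 0.1309 0.07  ]
red [281 194  11  31 229] [0.4956 0.0316 0.07  ]
blue [234 196  12  20 179] [ 0.4912 -0.0295  0.07  ]
green [196 197  18  18 237] [ 0.4915 -0.0756  0.07  ]
yellow (array([0.49050973, 0.13211825, 0.06861974]), np.float64(0.0020571870613360437))
red (array([0.48840189, 0.02929276, 0.09332745]), np.float64(0.0033173774875587497))
blue (array([ 0.48680934, -0.02525452,  0.08770785]), np.float64(0.004074965428680585))
green (array([ 0.4880586 , -0.0733219 ,  0.08026348]), np.float64(0.00110173152572745))
white [309 191  27  27 577] [321.94974003 203.91161179] [0.48826243 0.07866625 0.07      ]
```

View pics/w1c.png

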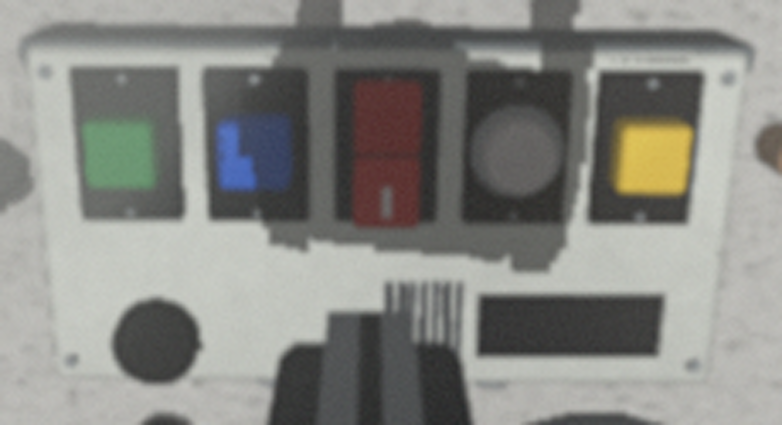

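Crop: blue key centre at about (254,155), which is full-frame (244.7,205.6). Rocker pivot line at (284.1,205.9), white line on the rear half at (283.8,219.4), button at (321.8,204.7).

Run:
```python
from h import *
e,r=np.load("s1.npy");c=cam("wrist",{"ee_pos":e,"tool_rot":r});ct=cam("top")
W={"blue":(244.7,205.6),"green":(205.3,205.6),"yellow":(362.,206),"piv":(284.1,205.9),"but":(321.8,204.7)}
T={"blue":(286.9,219),"green":(303,219),"yellow":(236.96,219.06),"piv":(270.4,218.8),"but":(253.9,219)}
for k in W: print(k,onz(c,W[k],.067 if k=="piv" else .07).round(4),onz(ct,T[k],.07).round(4),tri(c,W[k],ct,T[k]))
print("line",onz(c,(283.8,219.4),.071))
s=env.get_state();print(s["ee_pos"])
```

```text
blue [ 0.4913 -0.0227  0.07  ] [ 0.4887 -0.0238  0.07  ] (array([ 0.48863661, -0.02271134,  0.0775426 ]), np.float64(0.0019709748574166094))
green [ 0.4916 -0.0746  0.07  ] [ 0.4882 -0.0743  0.07  ] (array([ 0.48842316, -0.07308576,  0.07855459]), np.float64(0.0019591129151878364))
yellow [0.4908 0.1316 0.07  ] [0.4898 0.1328 0.07  ] (array([0.49028521, 0.13220171, 0.06988902]), np.float64(0.0015587116628875254))
piv [0.4922 0.0291 0.067 ] [0.4897 0.028  0.07  ] (array([0.48935088, 0.02840019, 0.07663148]), np.float64(0.0010344293775796786))
but [0.4893 0.0785 0.07  ] [0.4895 0.0797 0.07  ] (array([0.48985364, 0.07939346, 0.06756323]), np.float64(0.0010480012858532174))
line [0.50975881 0.0288745  0.071     ]
[0.45971974 0.0211942  0.29130838]
```

>>> servo_tool --pt "0.02 0.004 -0.04 0 1" --pt "0.05 0.0075 -0.08 0 1" --pt "0.05 0.0075 -0.12 0 1" --pt "0.05 0.0075 -0.16 0 1" --pt "0.05 0.0075 -0.19 0 1" --pt "0.05 0.0075 -0.203 0 1" --pt "0.05 0.0075 -0.203 0 1" --pt "0.05 0.0075 -0.203 0 1" --pt "0.05 0.0075 -0.203 0 1" --pt "0.05 0.0075 -0.203 0 1"

```text
time: 3.15
ee_pos: [0.5108, 0.0283, 0.0895]
tool_rot: [-0.009, 3.139, -0.0]
ft_force: [0.5, 0.5, 0.4]
finger_gap: 0.001
gripper_force: 0.0
```

Run:
```python
from h import *
s=env.get_state();np.save("s2",[s["ee_pos"],s["tool_rot"]]);im=grab("wrist","w2");sc=grab("scene","s2")
print(s["ee_pos"],s["ft_force"])
a=cv2.resize(sc[180:270,215:325],(733,600))
cv2.imwrite("pics/s2c.png",a[:,:,::-1])
```

```text
[0.51081781 0.02827428 0.08947578] [0.47136269 0.46604187 0.41040407]
```

View pics/w2.png

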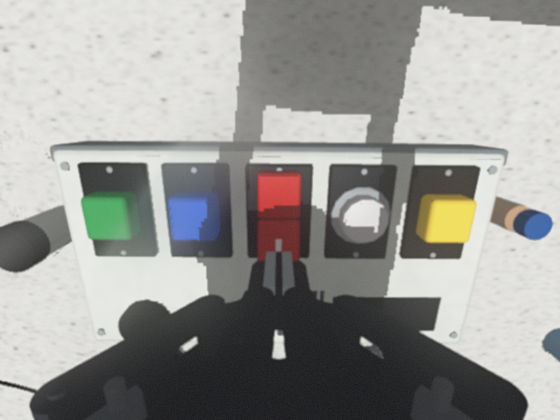

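The fingertips, at about (279,243), stand over the rear half of the rocker and are centred on it. The pivot line is at (279,218). Pressing down.

>>> servo_tool --pt "0 0 -0.006 0 1" --pt "0 0 -0.01 0 1" --pt "0 0 -0.014 0 1" --pt "0 0 -0.017 0 1" --pt "0 0 -0.019 0 1" --pt "0 0 -0.021 0 1" --pt "0 0 -0.022 0 1" --pt "0 0 -0.023 0 1" --pt "0 0 -0.023 0 1" --pt "0 0 -0.023 0 1"

```text
time: 4.25
ee_pos: [0.5105, 0.0283, 0.066]
tool_rot: [-0.009, 3.14, -0.0]
ft_force: [0.9, 0.1, 9.6]
finger_gap: -0.002
gripper_force: 4.4
```

>>> servo_tool --pt "0 0 -0.001 0 1" --pt "0 0 -0.002 0 1" --pt "0 0 -0.002 0 1" --pt "0 0 -0.002 0 1" --pt "0 0 -0.002 0 1" --pt "0 0 0.01 0 1" --pt "0 0 0.03 0 1" --pt "0 -0.02 0.03 0 1" --pt "-0.02 -0.052 0.03 0 1" --pt "-0.02 -0.052 0.03 0 1"

```text
time: 5.25
ee_pos: [0.4862, -0.0255, 0.0947]
tool_rot: [0.007, -3.137, 0.001]
ft_force: [0.1, -0.5, 0.4]
finger_gap: 0.001
gripper_force: 0.0
```

Run:
```python
from h import *
s=env.get_state();im=grab("wrist","w3")
print(s["ee_pos"],s["ft_force"])
```

```text
[ 0.4861569  -0.02553608  0.09472019] [ 0.06844293 -0.53172468  0.44660765]
```

View pics/w3.png

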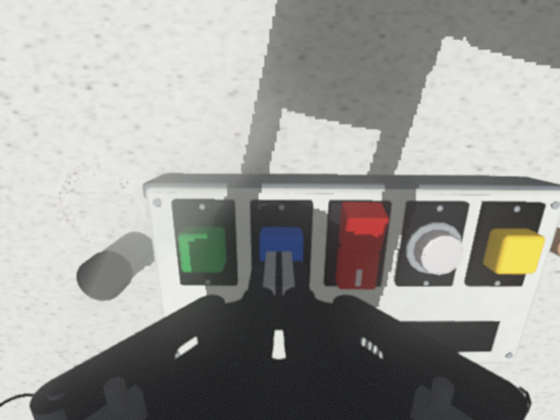

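The rocker has tipped: its front half now stands up at (364,220) and the half with the line lies level. The fingertips are over the blue key at (280,250). Pressing blue.

>>> servo_tool --pt "0.002 0.001 -0.01 0 1" --pt "0.002 0.001 -0.018 0 1" --pt "0.002 0.001 -0.023 0 1" --pt "0.002 0.001 -0.026 0 1" --pt "0.002 0.001 -0.028 0 1" --pt "0.002 0.001 -0.03 0 1" --pt "0.002 0.001 -0.031 0 1" --pt "0.002 0.001 -0.032 0 1" --pt "0.002 0.001 -0.032 0 1" --pt "0.002 0.001 -0.032 0 1"

```text
time: 6.3
ee_pos: [0.4917, -0.0225, 0.0639]
tool_rot: [-0.009, 3.141, 0.0]
ft_force: [-2.7, 3.1, 9.1]
finger_gap: 0.001
gripper_force: 4.0
```

>>> servo_tool --pt "0 0 -0.001 0 1" --pt "0 0 -0.0015 0 1" --pt "0 0 -0.0015 0 1" --pt "0 0 0.01 0 1" --pt "0 0 0.035 0 1" --pt "0 0.03 0.035 0 1" --pt "-0.001 0.07 0.035 0 1" --pt "-0.001 0.102 0.033 0 1" --pt "-0.001 0.102 0.03 0 1" --pt "-0.001 0.102 0.03 0 1"

```text
time: 7.3
ee_pos: [0.4908, 0.0795, 0.0932]
tool_rot: [-0.013, 3.141, -0.001]
ft_force: [0.5, -0.4, -0.0]
finger_gap: -0.003
gripper_force: 0.0
```

Run:
```python
from h import *
s=env.get_state();im=grab("wrist","w4")
print(s["ee_pos"],s["ft_force"])
```

```text
[0.49076732 0.07951519 0.09316032] [ 0.4865902  -0.41130238 -0.03132386]
```

View pics/w4.png

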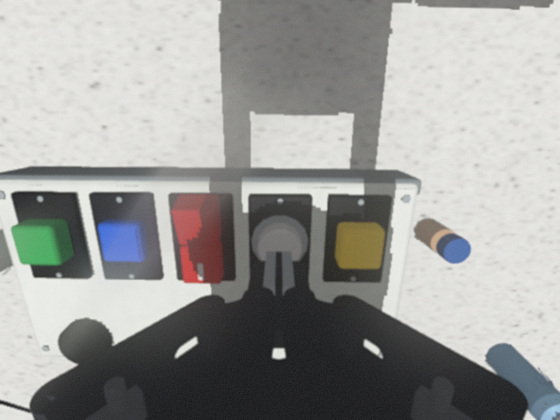

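Blue at (121,241) now sits lower than green, and the rocker is still on. The fingertips are centred over the button at (279,240). Pressing and holding.

>>> servo_tool --pt "0 0 -0.01 0 1" --pt "0 0 -0.018 0 1" --pt "0 0 -0.022 0 1" --pt "0 0 -0.025 0 1" --pt "0 0 -0.027 0 1" --pt "0 0 -0.029 0 1" --pt "0 0 -0.03 0 1" --pt "0 0 -0.031 0 1" --pt "0 0 -0.031 0 1" --pt "0 0 -0.031 0 1"

```text
time: 8.35
ee_pos: [0.4904, 0.0788, 0.0638]
tool_rot: [0.01, -3.141, 0.002]
ft_force: [-7.2, -4.5, 22.4]
finger_gap: 0.001
gripper_force: 10.9
```

>>> servo_tool --pt "0 0 0 0 1" --pt "0 0 0 0 1" --pt "0 0 0 0 1" --pt "0 0 0 0 1" --pt "0 0 0 0 1" --pt "0 0 0 0 1" --pt "0 0 0 0 1" --pt "0 0 0 0 1" --pt "0 0 0 0 1" --pt "0 0 0 0 1"

```text
time: 9.35
ee_pos: [0.4904, 0.0788, 0.0638]
tool_rot: [0.01, -3.142, 0.002]
ft_force: [-7.0, -4.3, 21.6]
finger_gap: -0.001
gripper_force: 10.9
```

```bash
python3 -c "
from h import *
grab('wrist','w5')"
```

```text
(no output)
```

View pics/w5.png

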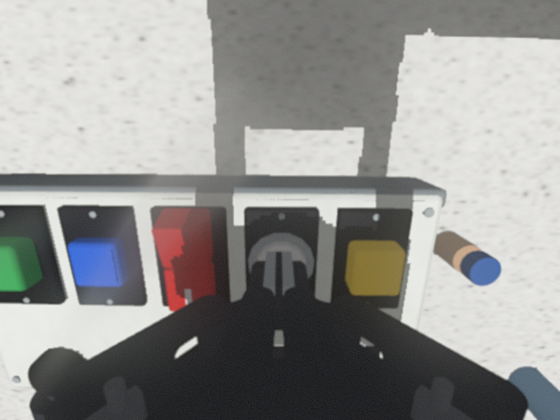

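The button at (280,260) is held down near its collar, the rocker is on, blue is down and yellow is up. The hold is steady at about 22 N, so I'm handing in.

```bash
python3 -c "
from bench import env
print(env.finish_job())"
```

```text
the job is handed in; nothing more can be done
None
```

I switched the rocker on, pressed the blue key down, and handed the job in at about 9.4 s with the exposure button held at its stop at about 22 N; yellow and green stayed up, and I moved none of the loose things.

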